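Line up converter hubs by size

ROBOT

A 7-joint arm with a two-finger parallel gripper is mounted at the origin on the work surface. World frame = base frame: x ahead of the robot, y to its left, z up, the work surface at z = 0. Lengths are in m, angles in rad, forces in N, time in s.
With the tool pointing down it reaches from about 0.425 to 0.875 m from the base axis. Payload 4.7 kg.
Tool frame: the origin (TCP) lies at the very end of the fingers, on their centre line; the grasp point (between the pads) lies 19 mm behind it; z points along the fingers, y is the line along which they close (so a half turn about z gives the same grasp; the last joint's range is limited). The gripper opens to 85 mm and grips with 20 to 120 N. Pads are 22 mm wide; open, the fingers measure 114 mm over their backs; the gripper's body (76 mm by 85 mm) begins 54 mm behind the grasp point. The pads swing forward as they close: fully open they stand 13 mm farther back than shut.
Start: joints at [1.18, 0.321, -0.07, 1.45, 0.023, 1.371, -0.057], TCP at [0.256, -0.597, 0.231] pointing down, gripper open.
Joint ranges: [-2.86, 2.86], [-0.3, 2.09], [-1.38, 1.24], [0.06, 2.45], [-1.56, 4.7], [0.09, 2.05], [-2.69, 2.69]. Speed limits (rad/s): [2.57, 2.57, 3.14, 3.14, 3.14, 3.14, 3.14].

INTERFACE

Orientations are given as a unit quaternion [w, x, y, z].
In Python, from plant import observe, cams, r gives the robot as it stands.
- The arm moves only by the tool jog_arm, never from a script. Its argument "motion" is a list of rows, each a list of 3 entries, a list of its own where there are three numbers: the turn, a rotation vector about the tool's x, y, z in degrees, then the shift along the tool's x, y, z in cm, then the opening, from 0 (shut) to 1 (fully open). In form: [[[ax, ay, az], [x, y, z], jaw], ...]. A call has 1 to 20 rows; each row is the pose to reach, as a shift and turn from the pose commanded when the call began, along the tool's axes at that moment; what a row does not reach only later rows make up. A row lasts 1/10 s, in which the tool goes at most 50 mm and 8.59 degrees, less where a joint would pass 70% of its speed; a pose out of reach is approached as far as the arm can. A call with a gripper value outside its range is refused whole. The fingers move at their own pace and stop on an object; "grip_force" is the grip in N (left out, the last holds). Time passes only in rows, so rows that repeat a pose let the fingers close. It gives the time, the measured TCP pose, the force, the opening and the grip force at its end, in the units of the state.
- observe(): the state, without advancing time (a new reading comes with each control period).
- cams.snapshot(name): name is "side" or "top" or "wrist"; returns a dict with "img" (400x640x3 uint8, blue, green, red), "depth" (400x640 float32, m along the optical axis (not along the pixel's ray), 0 where there is no reading), "camera_matrix" (3x3 intrinsics, pixels), "camera_from_world" (4x4, takes a point from world to camera coordinates); the wrist camera has in their place "mount" (4x4, takes a point from camera to tool coordinates, whose origin is the TCP and whose axes are the flange's). Camera axes: x right, y down, z forward; pixel columns grow to the right and rows downward; lengths in m; the calibration is good to about 2 mm. A picture is of the moment at which its call begins: read the wrist's pose just before it.
- r.hand_in(): hands the job in; it is judged then, once.
The state is a dict: "t": time; "joint_positions": joint angles; "joint_vel": joint speeds; "joint_torque": joint torques, N m; "tcp_pos": TCP position; "ee_rot": TCP orientation; "contact_force": force on the tool from outside, world axes, zero at the start; "torque": the same for the moment, N m; "grip_width": finger opening in m; "grip_force": force on a finger pad.
Only numpy, scipy, OpenCV 4.12 (cv2) and the standard library are available. Lean on these libraries where they do the work, as an engineer would, in place of code of your own. Each camera call takes 0.05 s, during which the arm holds its last target. There are 200 camera calls.

TASK

Line up the four steel hubs on the row of round rubber pads in order of size, ready for the rebuild: the smallest on the pad next to the upright end stop, then each next larger one on the next pad, the largest at the far end. Stand each hub upright on its flange, well centred on its own pad, and let go of all of them.

Things in the scene. Friction and masses are not known exactly. Their poses are not given: they have to be found in the camera images.
- hub_1: the smallest and shortest of four plain turned-steel hubs: a round flange 50 mm in diameter and 8 mm thick with a round tubular neck 30 mm in outer diameter (wall 6 mm, two small dark drive notches at its rim) rising from its middle, 45 mm tall in all, about 0.2 kg. Starts upright on the table, neck up, on the robot's side of the board; grip the neck from above, any direction. Origin at the centre of the flange's underside, z up along the neck.
- hub_2: the second smallest of four plain turned-steel hubs: a round flange 58 mm in diameter and 8 mm thick with a round tubular neck 35 mm in outer diameter (wall 6 mm, two small dark drive notches at its rim) rising from its middle, 60 mm tall in all, about 0.32 kg. Starts upright on the table, neck up, on the robot's side of the board; grip the neck from above, any direction. Origin at the centre of the flange's underside, z up along the neck.
- hub_3: the second largest of four plain turned-steel hubs: a round flange 66 mm in diameter and 8 mm thick with a round tubular neck 40 mm in outer diameter (wall 6 mm, two small dark drive notches at its rim) rising from its middle, 75 mm tall in all, about 0.48 kg. Starts upright on the table, neck up, on the robot's side of the board; grip the neck from above, any direction. Origin at the centre of the flange's underside, z up along the neck.
- hub_4: the largest and tallest of four plain turned-steel hubs: a round flange 74 mm in diameter and 8 mm thick with a round tubular neck 45 mm in outer diameter (wall 6 mm, two small dark drive notches at its rim) rising from its middle, 90 mm tall in all, about 0.65 kg. Starts upright on the table, neck up, on the robot's side of the board; grip the neck from above, any direction. Origin at the centre of the flange's underside, z up along the neck.
- pad_a: one of four identical black round rubber pads, 80 mm in diameter and 4 mm thick, fixed in a straight row on the board, 88 mm apart centre to centre; the letters do not tell which place in the row it has. Origin at the centre of the underside, its top 4 mm above that (16 mm above the table).
- pad_b: one of four identical black round rubber pads, 80 mm in diameter and 4 mm thick, fixed in a straight row on the board, 88 mm apart centre to centre; the letters do not tell which place in the row it has. Origin at the centre of the underside, its top 4 mm above that (16 mm above the table).
- pad_c: one of four identical black round rubber pads, 80 mm in diameter and 4 mm thick, fixed in a straight row on the board, 88 mm apart centre to centre; the letters do not tell which place in the row it has. Origin at the centre of the underside, its top 4 mm above that (16 mm above the table).
- pad_d: one of four identical black round rubber pads, 80 mm in diameter and 4 mm thick, fixed in a straight row on the board, 88 mm apart centre to centre; the letters do not tell which place in the row it has. Origin at the centre of the underside, its top 4 mm above that (16 mm above the table).
- end_stop: upright steel end stop, a wall 100 mm across the row, 16 mm thick (26 mm at its foot) and 55 mm high, fixed across one end of the board; which end varies. Its middle is 68 mm along the row from the centre of the nearest pad. The opposite end carries only a flat steel plate 5 mm high. Origin at the centre of its underside, on the board's top.
- board: fixed plywood board carrying the row of pads, 110 mm wide (its x axis, pointing away from the robot), 440 mm long (its y axis, the direction of the row, turned up to about 0.2 rad from the robot's left), 12 mm thick. Origin at the centre of its underside, on the table, in the middle of the row; the pads lie on its y axis at y = -132, -44, 44 and 132 mm.
Mind the look-alikes: they are no part of the job. Leave any brown look-alike of the hub_4 alone.

How it is judged:
At the end, for the whole second after the job is handed in: Counting from the end stop, the pads carry the smallest, second smallest, second largest and largest hub; each hub rests upright (within 0.1 rad) on its pad, neck up, within 12 mm of the pad's centre both along and across the row, at rest and released (x of hub_1 in the frame of board between -0.012 and 0.012 m and y of hub_1 in the frame of board between -0.145 and 0.145 m and horizontal distance between hub_1 and end_stop between 0.056 and 0.08 m and z of hub_1 in the frame of board between 0.012 and 0.021 m and angle between each of hub_1, hub_2, hub_3, hub_4's own z axis and vertical below 0.1 rad and linear speed of each of hub_1, hub_2, hub_3, hub_4 below 0.02 m/s and angular speed of each of hub_1, hub_2, hub_3, hub_4 below 0.2 rad/s and x of hub_2 in the frame of board between -0.012 and 0.012 m and y of hub_2 in the frame of board between -0.145 and 0.145 m and horizontal distance between hub_2 and end_stop between 0.144 and 0.168 m and z of hub_2 in the frame of board between 0.012 and 0.021 m and x of hub_3 in the frame of board between -0.012 and 0.012 m and y of hub_3 in the frame of board between -0.145 and 0.145 m and horizontal distance between hub_3 and end_stop between 0.232 and 0.256 m and z of hub_3 in the frame of board between 0.012 and 0.021 m and x of hub_4 in the frame of board between -0.012 and 0.012 m and y of hub_4 in the frame of board between -0.145 and 0.145 m and horizontal distance between hub_4 and end_stop between 0.32 and 0.344 m and z of hub_4 in the frame of board between 0.012 and 0.021 m); the robot touches nothing.
It also fails if it takes over 109 s, if anything falls off the work surface, if the arm or the gripper's body presses on something with over 40 N, if the wrist force passes 120 N, or if a joint passes its speed limit or range.

## Working session

There is one attempt and no reset: what is moved stays moved. The work goes in short steps, Python scripts to look and compute and a tool call to move; the robot and the scene stay as the last step left them, time stands still between calls to the robot, and variables do not carry over. Pictures are saved under pics/ and viewed, at most 14 in all, crops included, and the job is handed in when it is done.

Besides the shell and the picture viewer there is one more tool, called as name([rows], argument=value, ...), one row to a line, values as JSON. jog_arm: Moves the arm, as the interface text tells. Its arguments: {"type":"object","properties":{"motion":{"type":"array","items":{"type":"array"}},"grip_force":{"type":"number"}},"required":["motion"]}

```bash
mkdir -p pics; ls
python3 - <<'E'
from plant import observe,cams,r
import cv2,numpy as np
s=observe();print({k:np.round(v,4) for k,v in s.items()})
for n in("top","side"):
    c=cams.snapshot(n);cv2.imwrite(f"pics/{n}0.png",c["img"]);np.save(f"{n}0.npy",c,allow_pickle=True)
    print(n,c["camera_matrix"].round(1).tolist(),c["camera_from_world"].round(3).tolist())
E
```

```text
pics
{'t': np.float64(0.0), 'joint_positions': array([ 1.1801,  0.3218, -0.0701,  1.4517,  0.0226,  1.3708, -0.0569]), 'joint_vel': array([ 0.0002, -0.0001,  0.0006, -0.0002, -0.0001,  0.0003,  0.0012]), 'joint_torque': array([-0.00000e+00, -4.93593e+01, -3.82300e-01, -3.14335e+01,
        1.30000e-02,  1.15000e-02, -0.00000e+00]), 'tcp_pos': array([ 0.2557, -0.597 ,  0.2302]), 'ee_rot': array([-9.000e-04,  9.796e-01,  2.010e-01, -3.000e-04]), 'contact_force': array([ 0.6266, -0.0685, -0.9727]), 'torque': array([ 0.007 ,  0.0012, -0.0316]), 'grip_force': np.float64(0.0), 'grip_width': np.float64(0.0853)}
top [[455.4, 0.0, 320.9], [0.0, 455.4, 205.3], [0.0, 0.0, 1.0]] [[0.002, -1.0, 0.002, -0.037], [-0.99, -0.002, -0.143, 0.547], [0.143, -0.002, -0.99, 0.914], [0.0, 0.0, 0.0, 1.0]]
side [[365.7, 0.0, 316.7], [0.0, 365.7, 196.9], [0.0, 0.0, 1.0]] [[-0.69, -0.724, 0.003, 0.363], [-0.433, 0.41, -0.803, 0.294], [0.58, -0.555, -0.596, 0.548], [0.0, 0.0, 0.0, 1.0]]
```

View pics/top0.png

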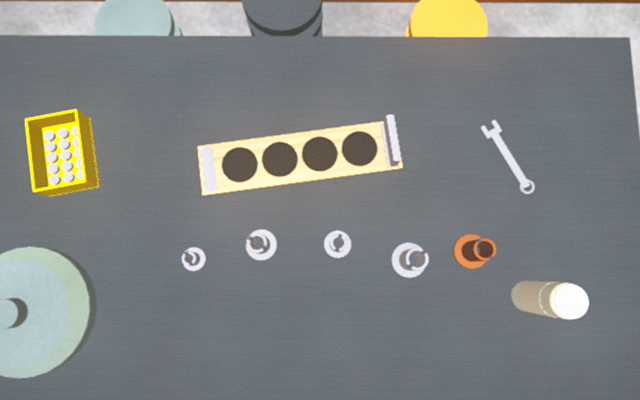

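View pics/side0.png

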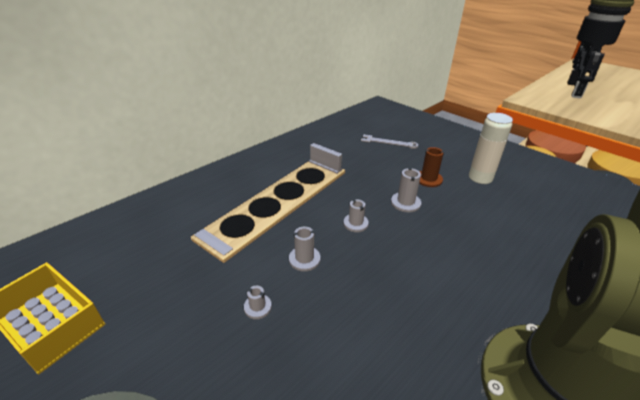

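The top view shows the pads at about (240,164), (280,159), (320,153) and (360,148), with the end stop at the right end, (393,140). The hubs are at (193,259), (261,244), (338,244) and (409,260), and the brown look-alike is at (475,250). The side view gives the neck heights for sizing: (258,300) is the shortest, then (357,215), (304,248) and (408,190).

```bash
cat > h.py <<'E'
import numpy as np,cv2
def cloud(c):
    K=c["camera_matrix"];d=c["depth"];v,u=np.mgrid[:d.shape[0],:d.shape[1]]
    P=np.stack([(u-K[0,2])/K[0,0]*d,(v-K[1,2])/K[1,1]*d,d],-1)
    T=np.linalg.inv(c["camera_from_world"])
    return P@T[:3,:3].T+T[:3,3]
def ray(c,u,v,z):
    K=c["camera_matrix"];T=np.linalg.inv(c["camera_from_world"])
    d=T[:3,:3]@np.linalg.inv(K)@np.array([u,v,1.]);return T[:3,3]+d*(z-T[2,3])/d[2]
def two(c1,p1,c2,p2):
    Ps=[c["camera_matrix"]@c["camera_from_world"][:3] for c in(c1,c2)]
    X=cv2.triangulatePoints(*Ps,np.float64(p1).reshape(2,1),np.float64(p2).reshape(2,1))[:,0];return X[:3]/X[3]
E
python3 - <<'E'
from h import *
t=np.load("top0.npy",allow_pickle=True).item();s=np.load("side0.npy",allow_pickle=True).item()
hub=[("h1",(193,259),(258,300)),("h2",(338,244),(357,215)),("h3",(261,244),(304,248)),("h4",(409,260),(408,190))]
def grey(c):
    h=cv2.cvtColor(c["img"],cv2.COLOR_BGR2HSV);return ((h[...,1]<60)&(h[...,2]>105)).astype(np.uint8)
def blob(m,p):
    n,l=cv2.connectedComponents(m);w=l[p[1]-22:p[1]+22,p[0]-22:p[0]+22];k=np.bincount(w[w>0]).argmax();return l==k
C={0:cloud(t),1:cloud(s)}
for n,a,b in hub:
    for i,(c,p) in enumerate(((t,a),(s,b))):
        m=blob(grey(c),p);X=C[i][m];X=X[X[:,2]>.003]
        zt=np.percentile(X[:,2],95);print(n,i,m.sum(),"top z",zt.round(4),end=" ")
        T=X[X[:,2]>zt-.008];F=X[X[:,2]<.015]
        for Q in(T,F):
            (x,y),r=cv2.minEnclosingCircle(Q[:,:2].astype(np.float32));print("c",round(x,4),round(y,4),"r",round(r,4),end=" ")
        print()
def pads(c,box):
    x0,y0,x1,y1=box;m=(c["img"].max(-1)<50).astype(np.uint8)
    cs,_=cv2.findContours(m,0,1);o=[]
    for k in cs:
        if cv2.contourArea(k)>300:
            (u,v),_,_=e=cv2.fitEllipse(k)
            if x0<u<x1 and y0<v<y1:o.append((u,v))
    return sorted(o)
pt=pads(t,(200,120,400,190));ps=pads(s,(190,150,340,250))
W=[]
for p,q in zip(pt,ps):
    W.append(ray(t,*p,.016));print(np.round(p,1),np.round(q,1),"two",two(t,p,s,q).round(4),"top",W[-1].round(4),"side",ray(s,*q,.016).round(4))
# heights
for c in(0,1):
  cl=C[c];img=(t,s)[c];print([cl[int(v),int(u),2].round(4) for u,v in (pt,ps)[c]])
W=np.array(W);print(np.diff(W,axis=0).round(4))
E
```

```text
h1 0 237448 top z 0.18 c 0.3858 -0.2671 r 0.2341 c 0.5655 -0.0076 r 0.7787 
h1 1 585 top z 0.0449 c 0.2551 0.337 r 0.2234 c 0.4358 0.2351 r 0.0253 
h2 0 237448 top z 0.18 c 0.3858 -0.2671 r 0.2341 c 0.5655 -0.0076 r 0.7787 
h2 1 504 top z 0.0597 c 0.271 0.1819 r 0.338 c 0.4679 -0.0703 r 0.0287 
h3 0 237448 top z 0.18 c 0.3858 -0.2671 r 0.2341 c 0.5655 -0.0076 r 0.7787 
h3 1 871 top z 0.0746 c 0.2708 0.2621 r 0.2796 c 0.4666 0.093 r 0.0333 
h4 0 237448 top z 0.18 c 0.3858 -0.2671 r 0.2341 c 0.5655 -0.0076 r 0.7787 
h4 1 771 top z 0.0895 c 0.253 0.1014 r 0.3949 c 0.4529 -0.2762 r 0.0931 
[]
[np.float64(0.0161), np.float64(0.0162), np.float64(0.0157)]
[]
```

Run:
```python
from h import *
t=np.load("top0.npy",allow_pickle=True).item();s=np.load("side0.npy",allow_pickle=True).item()
print(t["img"][164,240],t["img"][200,300],s["img"][226,237],s["img"][176,310],t["img"][259,185],t["img"][330,300])
C=(cloud(t),cloud(s))
G=dict(h1=(.436,.235),h2=(.468,-.07),h3=(.467,.093),h4=(.44,-.23))
for n,g in G.items():
    for i,c in enumerate((t,s)):
        hs=cv2.cvtColor(c["img"],cv2.COLOR_BGR2HSV)
        X=C[i][(np.hypot(C[i][...,0]-g[0],C[i][...,1]-g[1])<.055)&(C[i][...,2]>.004)&(hs[...,1]<60)&(c["depth"]>0)]
        zt=np.percentile(X[:,2],97);print(n,i,len(X),"z",zt.round(4),end=" ")
        for Q in(X[X[:,2]>zt-.006],X[X[:,2]<.012]):
            (x,y),r=cv2.minEnclosingCircle(Q[:,:2].astype(np.float32));print("c",round(x,4),round(y,4),"r",round(r,4),end=" ")
        print()
def pads(c,box,th):
    x0,y0,x1,y1=box;m=np.zeros(c["depth"].shape,np.uint8);m[y0:y1,x0:x1]=c["img"][y0:y1,x0:x1].max(-1)<th
    cs,_=cv2.findContours(m,cv2.RETR_EXTERNAL,cv2.CHAIN_APPROX_NONE)
    return sorted(cv2.fitEllipse(k)[0] for k in cs if 300<cv2.contourArea(k)<1600)
pt=pads(t,(212,125,382,188),60);ps=pads(s,(212,160,332,240),35)
print(len(pt),len(ps));W=np.array([ray(t,*p,.016) for p in pt])
for p,q,w in zip(pt,ps,W): print(np.round(p,1),np.round(q,1),"two",two(t,p,s,q).round(4),"top",w.round(4),"side",ray(s,*q,.016).round(4))
d=np.diff(W,axis=0);print(np.linalg.norm(d,axis=1))
```

```text
[80 91 98] [121 120 122] [28 26 25] [28 26 24] [125 124 130] [124 119 111]
h1 0 427 z 0.0456 c 0.4362 0.2359 r 0.0155 c 0.4295 0.2356 r 0.0309 
h1 1 653 z 0.0454 c 0.4363 0.2356 r 0.0158 c 0.4358 0.2351 r 0.0253 
h2 0 550 z 0.061 c 0.4679 -0.0708 r 0.0177 c 0.4713 -0.0653 r 0.0342 
h2 1 546 z 0.06 c 0.4691 -0.0702 r 0.0188 c 0.4679 -0.0703 r 0.0287 
h3 0 723 z 0.0755 c 0.4664 0.0931 r 0.0204 c 0.4567 0.0965 r 0.0427 
h3 1 963 z 0.075 c 0.4668 0.0929 r 0.0207 c 0.467 0.0931 r 0.0335 
h4 0 945 z 0.09 c 0.4352 -0.2221 r 0.0232 c 0.4422 -0.2321 r 0.0495 
h4 1 887 z 0.0898 c 0.4353 -0.2219 r 0.0237 c 0.4354 -0.2233 r 0.0379 
0 3Traceback (most recent call last):
  File "<stdin>", line 21, in <module>
    return sqrt(add.reduce(s, axis=axis, keepdims=keepdims))
                ~~~~~~~~~~^^^^^^^^^^^^^^^^^^^^^^^^^^^^^^^^^
numpy.exceptions.AxisError: axis 1 is out of bounds for array of dimension 1
```

Run:
```python
from h import *
t=np.load("top0.npy",allow_pickle=True).item();a=cv2.imread("pics/top0.png")
print(t["img"].shape,a.shape,(a!=t["img"]).any(),a[164,240],a[150:178:4,240].tolist(),a[330,300],a[200,300])
m=a.max(-1)
print([round(float(x),1) for x in np.percentile(m[150:178,228:252],[5,25,50,75,95])])
```

```text
(400, 640, 3) (400, 640, 3) False [80 91 98] [[77, 84, 97], [77, 87, 96], [78, 89, 101], [77, 84, 99], [75, 81, 96], [79, 90, 99], [77, 91, 98]] [124 119 111] [121 120 122]
[91.0, 95.0, 97.0, 99.0, 102.0]
```

Run:
```python
from h import *
t=np.load("top0.npy",allow_pickle=True).item();s=np.load("side0.npy",allow_pickle=True).item()
def pads(c,box):
    x0,y0,x1,y1=box;g=c["img"][...,2];sub=np.ascontiguousarray(g[y0:y1,x0:x1])
    th,b=cv2.threshold(sub,0,255,cv2.THRESH_BINARY_INV+cv2.THRESH_OTSU);m=np.zeros_like(g);m[y0:y1,x0:x1]=b
    m=cv2.morphologyEx(m,cv2.MORPH_OPEN,np.ones((5,5)))
    cs,_=cv2.findContours(m,cv2.RETR_EXTERNAL,cv2.CHAIN_APPROX_NONE);print(th,[(cv2.contourArea(k),cv2.boundingRect(k)) for k in cs])
    return sorted(cv2.fitEllipse(k)[0] for k in cs if 250<cv2.contourArea(k)<1600 )
pt=pads(t,(215,120,382,190));ps=pads(s,(212,160,332,242))
W=np.array([ray(t,*p,.016) for p in pt])
for p,q,w in zip(pt,ps,W): print(np.round(p,1),np.round(q,1),"two",two(t,p,s,q).round(4),"top",w.round(4),"side",ray(s,*q,.016).round(4))
for w in W: 
  for c in(t,s):
    C=cloud(c);k=np.hypot(C[...,0]-w[0],C[...,1]-w[1])<.025;print(np.median(C[k][:,2]).round(4),end=" ")
d=np.diff(W,axis=0);print(np.linalg.norm(d,axis=1),np.arctan2(*(W[0]-W[-1])[:2]))
```

```text
180.0 [(1056.5, (280, 172, 102, 18)), (912.0, (222, 148, 35, 34)), (904.5, (262, 142, 35, 34)), (898.5, (302, 137, 35, 34)), (899.0, (342, 132, 35, 34)), (1813.0, (215, 120, 141, 23))]
127.0 [(63.0, (298, 230, 12, 7)), (586.0, (220, 215, 34, 23)), (486.5, (249, 197, 32, 21)), (2057.0, (257, 185, 75, 57)), (401.5, (274, 182, 30, 18)), (330.5, (297, 168, 27, 16)), (42.5, (322, 160, 10, 6)), (2956.5, (212, 160, 91, 60))]
[239.2 164.3] [236.6 225.7] two [0.6406 0.1425 0.0121] top [0.6397 0.1418 0.016 ] side [0.6365 0.1447 0.016 ]
[279.2 158.8] [264.3 206.9] two [0.6529 0.0553 0.0127] top [0.6522 0.0551 0.016 ] side [0.649  0.0575 0.016 ]
[319.2 153.5] [288.5 190.3] two [ 0.665  -0.0319  0.0127] top [ 0.6642 -0.0319  0.016 ] side [ 0.6612 -0.0292  0.016 ]
[359.1 148.2] [310.1 175.6] two [ 0.6772 -0.1193  0.0129] top [ 0.6763 -0.119   0.016 ] side [ 0.6736 -0.1162  0.016 ]
0.0148 0.0157 0.0148 0.0158 0.0148 0.0159 0.0148 0.0162 -0.0013 0.0002 [0.08757711 0.0877715  0.08800955 0.07476496] 0.1356086904517284
```

```bash
cat >> h.py <<'E'
from scipy.spatial.transform import Rotation as Ro
YAW=0.139
RT=np.array([[-np.sin(YAW),np.cos(YAW),0],[np.cos(YAW),np.sin(YAW),0],[0,0,-1]]).T  # tool x=board y, y=board x, z down
def go(s,p):
    q=s["ee_rot"];R=Ro.from_quat([q[1],q[2],q[3],q[0]])
    return np.rad2deg((R.inv()*Ro.from_matrix(RT)).as_rotvec()).round(2),(R.inv().apply(np.array(p)-s["tcp_pos"])*100).round(2)
E
python3 - <<'E'
from h import *
from plant import observe
s=observe()
for p in([.256,-.597,.30],[.435,-.222,.20]):print(go(s,p))
t=np.load("top0.npy",allow_pickle=True).item();C=cloud(t)
for p in((568,300),(520,296)):print(C[p[1],p[0]])
E
```

```text
(array([-9.000e-02, -6.000e-02, -7.477e+01]), array([ 0.03, -0.01, -6.96]))
(array([-9.000e-02, -6.000e-02, -7.477e+01]), array([ 31.25, -27.41,   3.08]))
[ 0.36157168 -0.46518013  0.1775482 ]
[ 0.36170353 -0.43632768  0.05207631]
```

jog_arm([
  [[0,0,-8],[0,0,-5],1],
  [[0,0,-16],[0,0,-7],1],
  [[0,0,-24],[3,-2.7,-7],1],
  [[0,0,-32],[6,-5.4,-7],1],
  [[0,0,-40],[9.5,-8.5,-7],1],
  [[0,0,-48],[13,-11.5,-7],1],
  [[0,0,-56],[16.5,-14.5,-7],1],
  [[0,0,-64],[20,-17.5,-6],1],
  [[-0.1,-0.1,-72],[23.5,-20.5,-4],1],
  [[-0.1,-0.1,-74.8],[27,-23.5,-1],1],
  [[-0.1,-0.1,-74.8],[30,-26.4,2],1],
  [[-0.1,-0.1,-74.8],[31.25,-27.4,3],1],
  [[-0.1,-0.1,-74.8],[31.25,-27.4,3],1],
  [[-0.1,-0.1,-74.8],[31.25,-27.4,3],1],
], grip_force=60)

```text
t: 1.5
tcp_pos: [0.435, -0.2227, 0.2011]
ee_rot: [0.001, 0.656, 0.755, -0.001]
contact_force: [-0.4, -0.4, 0.9]
grip_width: 0.0854
grip_force: 0.0
```

```bash
cat >> h.py <<'E'
def wrist(name):
    from plant import observe,cams
    s=observe();c=cams.snapshot("wrist");q=s["ee_rot"];T=np.eye(4)
    T[:3,:3]=Ro.from_quat([q[1],q[2],q[3],q[0]]).as_matrix();T[:3,3]=s["tcp_pos"]
    c["camera_from_world"]=np.linalg.inv(T@c["mount"]);cv2.imwrite(f"pics/{name}.png",c["img"]);np.save(name+".npy",c,allow_pickle=True);return s,c
def hubfit(c,g,zt):
    C=cloud(c);k=(np.hypot(C[...,0]-g[0],C[...,1]-g[1])<.045)&(c["depth"]>0)
    for lo,hi in((zt-.006,zt+.006),(.004,.012)):
        Q=C[k&(C[...,2]>lo)&(C[...,2]<hi)]
        if len(Q)>5:print("n",len(Q),"z",np.median(Q[:,2]).round(4),"circle",np.round(cv2.minEnclosingCircle(Q[:,:2].astype(np.float32))[0],4),round(cv2.minEnclosingCircle(Q[:,:2].astype(np.float32))[1],4))
E
python3 - <<'E'
from h import *
s,c=wrist("w4");hubfit(c,(.435,-.222),.09)
print(c["mount"].round(3).tolist(),go(s,(.435,-.222,.048)))
E
```

```text
n 1339 z 0.0888 circle [ 0.4348 -0.2213] 0.0231
n 2171 z 0.0072 circle [ 0.4346 -0.221 ] 0.0369
[[0.001, -0.962, -0.272, 0.07], [1.0, 0.001, 0.0, 0.0], [-0.0, -0.272, 0.962, -0.142], [0.0, 0.0, 0.0, 1.0]] (array([-0.04,  0.14,  0.07]), array([ 0.11,  0.02, 15.31]))
```

View pics/w4.png

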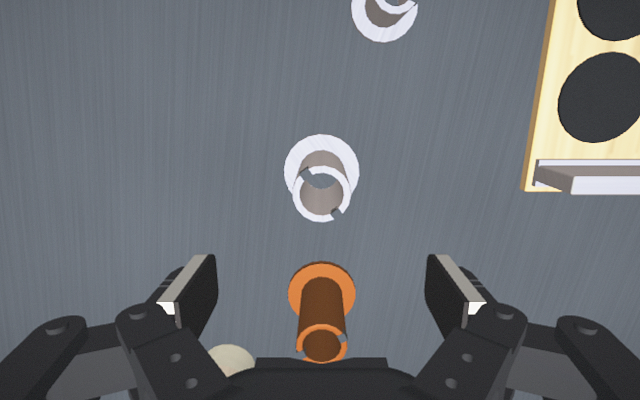

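The wrist view shows steel hub_4 centred between the fingers at about (322,185), and the brown look-alike lies about 100 mm off, at (322,300), clear of the fingers. The height and centre agree with the first two views, so I'm going down to grip.

jog_arm([
  [[0,0,0],[0.1,0,5],1],
  [[0,0,0],[0.1,0,10],1],
  [[0,0,0],[0.1,0,13.5],1],
  [[0,0,0],[0.1,0,15.3],1],
  [[0,0,0],[0.1,0,15.3],1],
  [[0,0,0],[0.1,0,15.3],0],
  [[0,0,0],[0.1,0,15.3],0],
  [[0,0,0],[0.1,0,15.3],0],
  [[0,0,0],[0.1,0,15.3],0],
  [[0,0,0],[0.1,0,15.3],0],
  [[0,0,0],[0.1,0,15.3],0],
])

```text
t: 2.65
tcp_pos: [0.4361, -0.2231, 0.0503]
ee_rot: [0.003, 0.656, 0.754, -0.001]
contact_force: [-1.9, -0.2, 5.5]
grip_width: 0.0444
grip_force: 60.3
```

Run:
```python
from h import *
from plant import observe
s=observe()
print(s["grip_width"],s["grip_force"],s["tcp_pos"],s["contact_force"])
p=np.array(s["tcp_pos"]);
for q in((p[0],p[1],.20),(.638,.143,.20),(.638,.143,.048+.018)):print(go(s,q))
```

```text
0.04435380630330445 60.3469280898571 [ 0.43608348 -0.22310112  0.05031785] [-1.85132127 -0.19615574  5.5130204 ]
(array([ 0.11,  0.29, -0.01]), array([ -0.08,   0.03, -14.97]))
(array([ 0.11,  0.29, -0.01]), array([ 33.39,  25.09, -15.09]))
(array([ 0.11,  0.29, -0.01]), array([33.45, 25.07, -1.69]))
```

jog_arm([
  [[0,0,0],[0,0,-2],0],
  [[0,0,0],[0,0,-6],0],
  [[0,0,0],[0,0,-10],0],
  [[0,0,0],[2,1.5,-13],0],
  [[0,0,0],[5,3.7,-14],0],
  [[0,0,0],[9,6.7,-14],0],
  [[0,0,0],[13,9.7,-14],0],
  [[0,0,0],[17,12.7,-14],0],
  [[0,0,0],[21,15.7,-14],0],
  [[0,0,0],[25,18.7,-14],0],
  [[0,0,0],[29,21.7,-14],0],
  [[0,0,0],[32,24,-13],0],
  [[0,0,0],[33.4,25.1,-10],0],
  [[0,0,0],[33.4,25.1,-8],0],
  [[0,0,0],[33.4,25.1,-8],0],
  [[0,0,0],[33.4,25.1,-8],0],
])

```text
t: 4.25
tcp_pos: [0.6368, 0.1427, 0.1269]
ee_rot: [0.001, 0.656, 0.754, -0.002]
contact_force: [0.8, 0.5, -6.7]
grip_width: 0.0439
grip_force: 64.2
```

Run:
```python
from h import *
s,c=wrist("w4b");print(s["tcp_pos"],s["grip_width"],s["contact_force"])
```

```text
[0.63677927 0.14266207 0.12692075] 0.04390955311451293 [ 0.84469302  0.4633767  -6.72807199]
```

View pics/w4b.png

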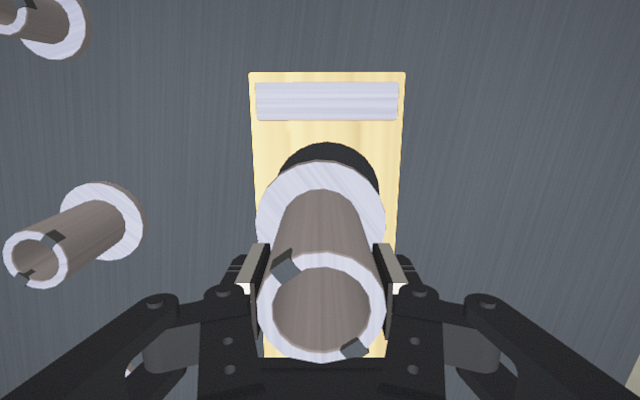

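The picture shows hub_4 held upright above the end pad. The board spans columns 249–405 at row 75, and the far rim of the pad shows at about (328,142). I'll work out the pad centre from these.

Run:
```python
from h import *
from plant import observe
s=observe();c=np.load("w4b.npy",allow_pickle=True).item();img=c["img"].astype(int)
print(img[140:146,328,2].tolist(),img[130:140:4,328,2])
hs=cv2.cvtColor(c["img"],cv2.COLOR_BGR2HSV)
by=np.array([-np.sin(YAW),np.cos(YAW)]);bx=np.array([np.cos(YAW),np.sin(YAW)])
for v in(130,150,76):
    w=np.where((hs[v,:,1]>60)&(hs[v,:,2]>150))[0];L,R=w.min(),w.max()
    a,b=ray(c,L,v,.012)[:2],ray(c,R,v,.012)[:2];m=(a+b)/2;print(v,L,R,np.linalg.norm(a-b).round(4),"mid bx",(m@bx).round(4))
# pad rim circle: dark pixels upper boundary
pts=[]
for u in range(290,368,4):
    col=hs[:,u,2];v=np.where((col[125:200]<90))[0]
    if len(v):pts.append(ray(c,u,v[0]+125,.016)[:2])
pts=np.array(pts)
from scipy.optimize import least_squares
f=least_squares(lambda p:np.hypot(*(pts-p).T)-.04,[.638,.143]);print("pad",f.x.round(4),"res",np.abs(f.fun).max().round(4),"bx,by",(f.x@bx).round(4),(f.x@by).round(4))
print("tcp bx,by",s["tcp_pos"][:2]@bx,s["tcp_pos"][:2]@by)
k=hubfit
C=cloud(c);d=(C[...,2]<.095)&(C[...,2]>.07)&(hs[...,1]<60)
print(go(s,(*f.x,.068)))
```

```text
[247, 201, 85, 49, 49, 55] [241 242 242]
130 251 401 0.1084 mid bx 0.654
150 252 400 0.1087 mid bx 0.6541
76 248 405 0.1089 mid bx 0.6542
pad [0.6409 0.1429] res 0.0006 bx,by 0.6545 0.0527
tcp bx,by 0.6513648704172256 0.053153958215023334
(array([ 0.05,  0.17, -0.05]), array([-0.03,  0.31,  6.03]))
```

jog_arm([
  [[0,0,0],[0,0.3,2],0],
  [[0,0,0],[0,0.3,4],0],
  [[0,0,0],[0,0.3,5.2],0],
  [[0,0,0],[0,0.3,5.6],0],
  [[0,0,0],[0,0.3,5.9],0],
  [[0,0,0],[0,0.3,6.05],0],
  [[0,0,0],[0,0.3,6.05],0],
  [[0,0,0],[0,0.3,6.05],0],
])

```text
t: 5.1
tcp_pos: [0.6408, 0.1444, 0.0679]
ee_rot: [0.001, 0.656, 0.755, -0.0]
contact_force: [-0.4, -0.7, -7.4]
grip_width: 0.0443
grip_force: 64.2
```

jog_arm([
  [[0,0,0],[0,0,0.1],0],
  [[0,0,0],[0,0,0.2],0],
  [[0,0,0],[0,0,0.2],0],
  [[0,0,0],[0,0,0.2],1],
  [[0,0,0],[0,0,0.2],1],
  [[0,0,0],[0,0,0.2],1],
  [[0,0,0],[0,0,0.2],1],
  [[0,0,0],[0,0,0.2],1],
  [[0,0,0],[0,0,-3],1],
  [[0,0,0],[0,0,-8],1],
  [[0,0,0],[0,0,-11],1],
  [[0,0,0],[0,0,-12],1],
  [[0,0,0],[0,0,-12],1],
])

```text
t: 6.4
tcp_pos: [0.6411, 0.1448, 0.1888]
ee_rot: [0.002, 0.656, 0.755, 0.001]
contact_force: [0.9, 0.5, -0.3]
grip_width: 0.0852
grip_force: 0.0
```

Run:
```python
from h import *
s,c=wrist("w4c");print(s["tcp_pos"],s["grip_width"],s["contact_force"])
C=cloud(c);k=(np.hypot(C[...,0]-.641,C[...,1]-.143)<.06)&(c["depth"]>0)
for lo,hi in((.098,.112),(.02,.028)):
    Q=C[k&(C[...,2]>lo)&(C[...,2]<hi)];print(len(Q),np.median(Q[:,2]),cv2.minEnclosingCircle(Q[:,:2].astype(np.float32)))
for p in((.467,.093,.2),(.467,.093,.036)):print(go(s,p))
```

```text
[0.64114449 0.14479436 0.18881499] 0.08520126932014817 [ 0.90240313  0.49336622 -0.27257907]
1748 0.10478229861533414 ((0.6402256488800049, 0.1462593674659729), 0.023144759237766266)
2485 0.023176225646922566 ((0.6399545073509216, 0.14637267589569092), 0.03703109174966812)
(array([0.2 , 0.14, 0.02]), array([ -2.71, -17.96,  -1.18]))
(array([0.2 , 0.14, 0.02]), array([ -2.67, -18.02,  15.22]))
```

View pics/w4c.png

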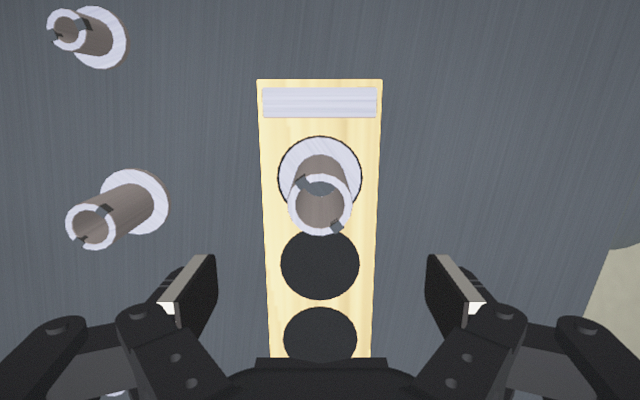

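The picture shows hub_4 upright on its pad at (319,178), with the flange nearly concentric (about 3 mm off along the row). Next is hub_3.

jog_arm([
  [[0,0,0],[-0.5,-3,-1],1],
  [[0,0,0],[-1.2,-7.5,-1],1],
  [[0,0,0],[-1.8,-12,-1],1],
  [[0,0,0],[-2.5,-16,-1],1],
  [[0,0,0],[-2.7,-18,1],1],
  [[0,0,0],[-2.7,-18,4],1],
  [[0,0,0],[-2.7,-18,8],1],
  [[0,0,0],[-2.7,-18,12],1],
  [[0,0,0],[-2.7,-18,14],1],
  [[0,0,0],[-2.7,-18,15],1],
  [[0,0,0],[-2.7,-18,15],1],
  [[0,0,0],[-2.7,-18,15],0],
  [[0,0,0],[-2.7,-18,15],0],
  [[0,0,0],[-2.7,-18,15],0],
  [[0,0,0],[-2.7,-18,15],0],
  [[0,0,0],[-2.7,-18,15],0],
  [[0,0,0],[-2.7,-18,15],0],
])

```text
t: 8.15
tcp_pos: [0.4671, 0.0924, 0.0384]
ee_rot: [0.002, 0.656, 0.755, -0.0]
contact_force: [-0.3, -0.3, 6.7]
grip_width: 0.0389
grip_force: 60.1
```

Run:
```python
from h import *
from plant import observe
s=observe()
print(s["grip_width"],s["grip_force"],s["tcp_pos"],s["contact_force"])
z=s["tcp_pos"][2]
for q in((.6529,.0545,z+.13),(.6529,.0545,z+.0165)):print(go(s,q))
```

```text
0.038882983863323034 60.05248384550214 [0.46708101 0.09240647 0.03844093] [-0.292103   -0.32221284  6.6825425 ]
(array([0.15, 0.18, 0.02]), array([ -6.38,  17.91, -12.93]))
(array([0.15, 0.18, 0.02]), array([-6.34, 17.88, -1.58]))
```

jog_arm([
  [[0,0,0],[0,0,-2],0],
  [[0,0,0],[0,0,-6],0],
  [[0,0,0],[-0.8,1,-10],0],
  [[0,0,0],[-2.5,4,-11.5],0],
  [[0,0,0],[-4,8,-11.5],0],
  [[0,0,0],[-5.5,12,-11.5],0],
  [[0,0,0],[-6.3,15.5,-11.5],0],
  [[0,0,0],[-6.3,17.5,-10],0],
  [[0,0,0],[-6.3,17.9,-7],0],
  [[0,0,0],[-6.3,17.9,-4],0],
  [[0,0,0],[-6.3,17.9,-2.2],0],
  [[0,0,0],[-6.3,17.9,-1.7],0],
  [[0,0,0],[-6.3,17.9,-1.5],0],
  [[0,0,0],[-6.3,17.9,-1.5],0],
  [[0,0,0],[-6.3,17.9,-1.5],0],
])

```text
t: 9.65
tcp_pos: [0.6513, 0.0548, 0.0537]
ee_rot: [0.001, 0.656, 0.755, -0.001]
contact_force: [-6.1, -1.5, 4.7]
grip_width: 0.0395
grip_force: 64.9
```

jog_arm([
  [[0,0,0],[0,0.1,0],1],
  [[0,0,0],[0,0.1,0],1],
  [[0,0,0],[0,0,0],1],
  [[0,0,0],[0,0,0],1],
  [[0,0,0],[0,0,0],1],
  [[0,0,0],[0,0,-3],1],
  [[0,0,0],[0,0,-8],1],
  [[0,0,0],[0,0,-12],1],
  [[0,0,0],[0,0,-14],1],
  [[0,0,0],[0,0,-14],1],
])

```text
t: 10.65
tcp_pos: [0.6539, 0.0559, 0.1966]
ee_rot: [0.004, 0.656, 0.755, 0.002]
contact_force: [1.0, -0.2, 0.4]
grip_width: 0.0855
grip_force: 0.0
```

```bash
cat >> h.py <<'E'
def placed(c,g,zt,by=.045):
    C=cloud(c);k=(np.hypot(C[...,0]-g[0],C[...,1]-g[1])<by)&(c["depth"]>0)
    for lo,hi in((zt-.006,zt+.006),(.02,.028)):
        Q=C[k&(C[...,2]>lo)&(C[...,2]<hi)];print(len(Q),np.median(Q[:,2]).round(4),np.round(cv2.minEnclosingCircle(Q[:,:2].astype(np.float32))[0],4))
E
python3 - <<'E'
from h import *
s,c=wrist("w3c");print(s["tcp_pos"],s["grip_width"],s["contact_force"])
placed(c,(.6529,.0559),.091);placed(c,(.6407,.143),.106)
for p in((.468,-.0703,.19),(.468,-.0703,.024)):print(go(s,p))
E
```

```text
[0.65394826 0.05594561 0.19661301] 0.085453485240153 [ 1.0481606  -0.16868881  0.4210139 ]
1220 0.0898 [0.651  0.0566]
1943 0.0232 [0.6506 0.0565]
2033 0.105 [0.6399 0.1461]
3206 0.0234 [0.64   0.1462]
(array([0.43, 0.17, 0.03]), array([ -9.91, -20.17,   0.54]))
(array([0.43, 0.17, 0.03]), array([ -9.86, -20.3 ,  17.14]))
```

jog_arm([
  [[0,0,0],[-1.5,-3,0],1],
  [[0,0,0],[-3.5,-7,0],1],
  [[0,0,0],[-5.5,-11,0],1],
  [[0,0,0],[-7.5,-15,0],1],
  [[0,0,0],[-9.3,-18.5,1],1],
  [[0,0,0],[-9.9,-20.2,4],1],
  [[0,0,0],[-9.9,-20.2,8],1],
  [[0,0,0],[-9.9,-20.2,12],1],
  [[0,0,0],[-9.9,-20.2,15],1],
  [[0,0,0],[-9.9,-20.2,16.7],1],
  [[0,0,0],[-9.9,-20.2,16.9],1],
  [[0,0,0],[-9.9,-20.2,16.9],1],
  [[0,0,0],[-9.9,-20.2,16.9],0],
  [[0,0,0],[-9.9,-20.2,16.9],0],
  [[0,0,0],[-9.9,-20.2,16.9],0],
  [[0,0,0],[-9.9,-20.2,16.9],0],
  [[0,0,0],[-9.9,-20.2,16.9],0],
  [[0,0,0],[-9.9,-20.2,16.9],0],
])

```text
t: 12.5
tcp_pos: [0.4669, -0.0715, 0.0248]
ee_rot: [0.002, 0.656, 0.755, -0.0]
contact_force: [-0.7, 0.0, 5.2]
grip_width: 0.0344
grip_force: 59.1
```

Run:
```python
from h import *
from plant import observe
s=observe()
print(s["grip_width"],s["grip_force"],s["tcp_pos"],s["contact_force"])
z=s["tcp_pos"][2]
for q in((.666,-.032,z+.13),(.666,-.032,z+.0165)):print(go(s,q))
```

```text
0.034352262750721244 59.14856968447566 [ 0.46687862 -0.07151303  0.02477482] [-0.68748089  0.02699764  5.19952285]
(array([0.15, 0.21, 0.02]), array([  1.1 ,  20.3 , -12.95]))
(array([0.15, 0.21, 0.02]), array([ 1.14, 20.27, -1.6 ]))
```

jog_arm([
  [[0,0,0],[0,0,-2],0],
  [[0,0,0],[0,0,-6],0],
  [[0,0,0],[0,1.5,-9.5],0],
  [[0,0,0],[0.3,5,-10.5],0],
  [[0,0,0],[0.6,9.5,-10.5],0],
  [[0,0,0],[0.9,14,-10.5],0],
  [[0,0,0],[1.1,18,-10.5],0],
  [[0,0,0],[1.1,20,-9],0],
  [[0,0,0],[1.1,20.3,-6],0],
  [[0,0,0],[1.1,20.3,-3.5],0],
  [[0,0,0],[1.1,20.3,-2.3],0],
  [[0,0,0],[1.1,20.3,-1.9],0],
  [[0,0,0],[1.1,20.3,-1.65],0],
  [[0,0,0],[1.1,20.3,-1.65],0],
  [[0,0,0],[1.1,20.3,-1.65],0],
])

```text
t: 14.0
tcp_pos: [0.666, -0.0323, 0.0412]
ee_rot: [0.002, 0.656, 0.755, -0.0]
contact_force: [0.3, 0.3, -3.1]
grip_width: 0.0343
grip_force: 61.1
```

Hub_2 is just above or lightly touching the pad (the tool rose 16.4 mm). I'll lower it slightly, let go and rise.

jog_arm([
  [[0,0,0],[0,0,0.1],0],
  [[0,0,0],[0,0,0.1],0],
  [[0,0,0],[0,0,0.1],1],
  [[0,0,0],[0,0,0.1],1],
  [[0,0,0],[0,0,0.1],1],
  [[0,0,0],[0,0,0.1],1],
  [[0,0,0],[0,0,0.1],1],
  [[0,0,0],[0,0,-3],1],
  [[0,0,0],[0,0,-8],1],
  [[0,0,0],[0,0,-12],1],
  [[0,0,0],[0,0,-15],1],
  [[0,0,0],[0,0,-15],1],
  [[0,0,0],[0,0,-15],1],
])

```text
t: 15.3
tcp_pos: [0.6653, -0.0317, 0.1906]
ee_rot: [0.002, 0.656, 0.755, -0.0]
contact_force: [0.4, -0.7, -0.7]
grip_width: 0.0859
grip_force: 0.0
```

Run:
```python
from h import *
s,c=wrist("w2c");print(s["tcp_pos"],s["grip_width"],s["contact_force"])
placed(c,(.6651,-.0312),.076);placed(c,(.6529,.0559),.091)
for p in((.436,.2354,.19),(.436,.2354,.014)):print(go(s,p))
```

```text
[ 0.66529628 -0.0317336   0.19064962] 0.08589392895376938 [ 0.35990747 -0.6637897  -0.71684161]
967 0.0748 [ 0.6656 -0.0299]
1580 0.0232 [ 0.6651 -0.0299]
1618 0.09 [0.6507 0.0565]
2938 0.0234 [0.6508 0.0566]
(array([0.09, 0.17, 0.03]), array([ 29.64, -18.99,  -0.05]))
(array([0.09, 0.17, 0.03]), array([ 29.7 , -19.02,  17.55]))
```

jog_arm([
  [[0,0,0],[2,-1.5,0],1],
  [[0,0,0],[5,-3.5,0],1],
  [[0,0,0],[9,-6,0],1],
  [[0,0,0],[13,-8.5,0],1],
  [[0,0,0],[17,-11,0],1],
  [[0,0,0],[21,-13.5,0],1],
  [[0,0,0],[25,-16,0],1],
  [[0,0,0],[28.5,-18.3,1],1],
  [[0,0,0],[29.7,-19,4],1],
  [[0,0,0],[29.7,-19,8],1],
  [[0,0,0],[29.7,-19,12],1],
  [[0,0,0],[29.7,-19,15],1],
  [[0,0,0],[29.7,-19,17],1],
  [[0,0,0],[29.7,-19,17.4],1],
  [[0,0,0],[29.7,-19,17.4],1],
  [[0,0,0],[29.7,-19,17.4],1],
])

```text
t: 16.95
tcp_pos: [0.4361, 0.2358, 0.0159]
ee_rot: [0.001, 0.656, 0.755, -0.0]
contact_force: [-0.5, -0.2, -0.4]
grip_width: 0.0856
grip_force: 0.0
```

jog_arm([
  [[0,0,0],[0,0,0],0],
  [[0,0,0],[0,0,0],0],
  [[0,0,0],[0,0,0],0],
  [[0,0,0],[0,0,0],0],
  [[0,0,0],[0,0,0],0],
  [[0,0,0],[0,0,0],0],
  [[0,0,0],[0,0,0],0],
])

```text
t: 17.65
tcp_pos: [0.4361, 0.2356, 0.016]
ee_rot: [0.001, 0.656, 0.755, -0.0]
contact_force: [-1.4, -1.3, 5.6]
grip_width: 0.0288
grip_force: 59.0
```

Run:
```python
from h import *
from plant import observe
s=observe()
print(s["grip_width"],s["grip_force"],s["tcp_pos"],s["contact_force"])
z=s["tcp_pos"][2]
for q in((.6773,-.1188,z+.13),(.6773,-.1188,z+.0165)):print(go(s,q))
```

```text
0.028836098249548383 58.95330369472504 [0.43614945 0.23558728 0.01598761] [-1.40214784 -1.28778843  5.64320202]
(array([0.07, 0.16, 0.03]), array([-38.48,  18.97, -12.87]))
(array([0.07, 0.16, 0.03]), array([-38.45,  18.95,  -1.52]))
```

jog_arm([
  [[0,0,0],[0,0,-2],0],
  [[0,0,0],[0,0,-6],0],
  [[0,0,0],[0,0,-11],0],
  [[0,0,0],[-2,0,-14],0],
  [[0,0,0],[-6,0,-15],0],
  [[0,0,0],[-10.5,1,-15],0],
  [[0,0,0],[-15,2,-15],0],
  [[0,0,0],[-19.5,4,-15],0],
  [[0,0,0],[-24,6,-15],0],
  [[0,0,0],[-28,8.5,-15],0],
  [[0,0,0],[-32,11,-15],0],
  [[0,0,0],[-35.5,14,-15],0],
  [[0,0,0],[-37.8,17,-15],0],
  [[0,0,0],[-38.5,19,-14],0],
  [[0,0,0],[-38.5,19,-11],0],
  [[0,0,0],[-38.5,19,-8],0],
  [[0,0,0],[-38.5,19,-8],0],
])

```text
t: 19.35
tcp_pos: [0.6732, -0.119, 0.0901]
ee_rot: [-0.004, 0.656, 0.755, -0.003]
contact_force: [-1.7, -0.3, -2.8]
grip_width: 0.0288
grip_force: 59.8
```

Run:
```python
from h import *
s,c=wrist("w1b");print(s["tcp_pos"],s["grip_width"],s["contact_force"])
print(go(s,(.6773,-.1188,.016+.0162)))
```

```text
[ 0.67323051 -0.11903882  0.09007118] 0.02884993481571804 [-1.70787805 -0.30403221 -2.80280047]
(array([-0.57, -0.06,  0.04]), array([-0.04,  0.46,  5.78]))
```

View pics/w1b.png

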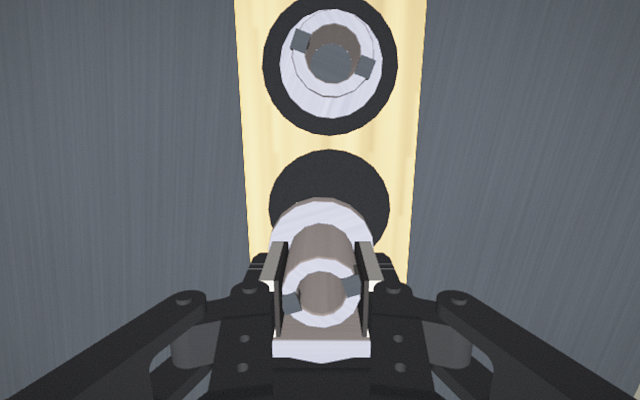

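The picture shows hub_1 held above the last pad beside the end stop, which is at (322,345). The pad's centre column is about 329, so the hub is slightly short, and the arm is still settling. I'm lowering it in small steps.

jog_arm([
  [[0,0,0],[0,0.1,0],0],
  [[0,0,0],[0,0.1,2],0],
  [[0,0,0],[0,0.1,4],0],
  [[0,0,0],[0,0.1,5.2],0],
  [[0,0,0],[0,0.1,5.7],0],
  [[0,0,0],[0,0.1,6],0],
  [[0,0,0],[0,0.1,6.2],0],
  [[0,0,0],[0,0.1,6.2],0],
  [[0,0,0],[0,0.1,6.2],0],
])

```text
t: 20.3
tcp_pos: [0.6788, -0.1192, 0.0349]
ee_rot: [0.001, 0.656, 0.755, -0.0]
contact_force: [-0.7, -0.6, -2.8]
grip_width: 0.0285
grip_force: 59.9
```

Still hanging about 2.7 mm up; lower it the rest, let go and rise.

jog_arm([
  [[0,0,0],[0,-0.1,0.15],0],
  [[0,0,0],[0,-0.1,0.27],0],
  [[0,0,0],[0,-0.1,0.3],0],
  [[0,0,0],[0,-0.1,0.3],0],
  [[0,0,0],[0,-0.1,0.3],1],
  [[0,0,0],[0,-0.1,0.3],1],
  [[0,0,0],[0,-0.1,0.3],1],
  [[0,0,0],[0,-0.1,0.3],1],
  [[0,0,0],[0,-0.1,0.3],1],
  [[0,0,0],[0,-0.1,0.3],1],
  [[0,0,0],[0,-0.1,-3],1],
  [[0,0,0],[0,-0.1,-8],1],
  [[0,0,0],[0,-0.1,-13],1],
  [[0,0,0],[0,-0.1,-17],1],
  [[0,0,0],[-5,-5,-20],1],
  [[0,0,0],[-8,-8,-20],1],
  [[0,0,0],[-8,-8,-20],1],
  [[0,0,0],[-8,-8,-20],1],
  [[0,0,0],[-8,-8,-20],1],
])

```text
t: 22.2
tcp_pos: [0.6102, -0.2086, 0.2343]
ee_rot: [0.001, 0.656, 0.755, -0.0]
contact_force: [1.6, -0.1, -0.2]
grip_width: 0.0853
grip_force: 0.0
```

Run:
```python
from h import *
from plant import cams
s,c=wrist("w1c");print(s["tcp_pos"],s["grip_width"],s["contact_force"])
sd=cams.snapshot("side");cv2.imwrite("pics/side1.png",sd["img"])
for n,cc in(("wrist",c),("side",sd)):
  for g,z in(((.6773,-.1183),.061),((.6651,-.0312),.076),((.6529,.0559),.091),((.6407,.143),.106)):
    print(n,g)
    try:placed(cc,g,z)
    except Exception as e:print("not seen")
```

```text
[ 0.61016172 -0.20862239  0.23426174] 0.08529182611475244 [ 1.58216053 -0.12287568 -0.24783358]
wrist (0.6773, -0.1183)
685 0.06 [ 0.6765 -0.1168]
1191 0.0232 [ 0.6766 -0.1172]
wrist (0.6651, -0.0312)
0 nan [0. 0.]
771 0.0232 [ 0.6667 -0.0429]
wrist (0.6529, 0.0559)
0 nan [0. 0.]
0 nan [0. 0.]
wrist (0.6407, 0.143)
0 nan [0. 0.]
0 nan [0. 0.]
side (0.6773, -0.1183)
63 0.06 [ 0.677  -0.1188]
104 0.0239 [ 0.6772 -0.118 ]
side (0.6651, -0.0312)
91 0.0749 [ 0.6657 -0.0316]
144 0.0239 [ 0.6646 -0.0312]
side (0.6529, 0.0559)
124 0.0897 [0.6514 0.0544]
218 0.0239 [0.6508 0.0559]
side (0.6407, 0.143)
166 0.1048 [0.6403 0.1451]
319 0.0237 [0.6398 0.1446]
  return _methods._mean(a, axis=axis, dtype=dtype,
  ret = ret.dtype.type(ret / rcount)
```

View pics/side1.png

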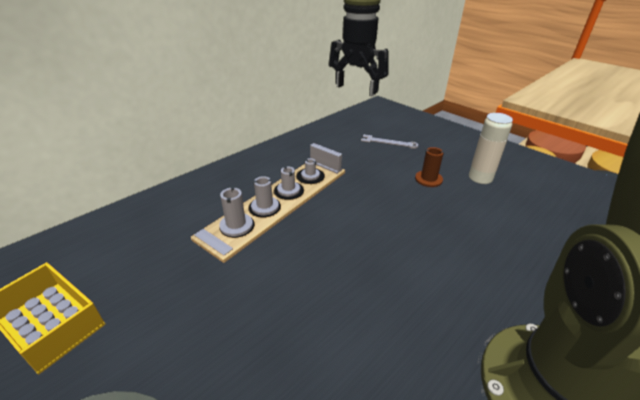

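The side view shows all four hubs upright and centred on their pads, from (310,172) beside the end stop up to the largest at (235,215), and the arm is clear. Handing in.

```bash
python3 -c "
from plant import r
print(r.hand_in())"
```

```text
the job is handed in; nothing more can be done
None
```

All four hubs stand upright on their pads in size order from the end stop, each measured within about 4 mm of its pad's centre and released; the job was handed in at about 22 s, but the hand-in returned no verdict.

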